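# Stow a tank-water vial under the double lid and lift off the outer lid

## Task

Take the one tall vial out of the three-hole rack and stand it fully down in the empty hole of the round keeper. Then pick up the nested pair of lids together by the thin inner knob, set the pair down on the keeper over the vials (lowered in the hand, not dropped), let go, and take the outer lid alone by its wide collar and lift it until it is clear above the inner lid's knob, leaving the inner lid seated on the keeper. Finish while still holding the outer lid still and level in the air; leave the other vials, the cup and the brush where they are.

Things in the scene. Friction and masses are not known exactly. Their poses are not given: they have to be found in the camera images.
- tall_vial: Capped amber glass vial, 20 mm diameter (cap 20.4 mm, top 14 mm), 75 mm tall, about 30 g, standing in one of the rack's three holes (any of them). Origin: centre of its underside, z along it. In a hole it stands 40 mm out of the block.
- short_vial_a: Bystander: same vial but 55 mm tall, standing in another hole of the rack (20 mm out of it). Origin: centre of its underside.
- short_vial_b: Bystander: like short_vial_a, in the remaining rack hole.
- rack: Fixed white plastic block 50 x 160 x 44 mm (x, y, z) with three round holes 23 mm wide and 35 mm deep, 50 mm apart along its y axis. Origin: centre of its underside.
- keeper: Fixed round steel base, 150 mm diameter, its flat top ledge 30 mm above the counter; in its middle a white plastic block 66 x 66 mm whose top is 44 mm above the counter, with two round vial holes 23 mm wide and 35 mm deep on the block's diagonal, 48 mm apart. Origin: centre of its underside, on the counter.
- keeper_seat (a point): Centre of the keeper at the height of the ledge (30 mm above the counter). The lids are centred on it; the inner lid's lower rim stands on the ledge around the square block (about 6 mm of free play all round).
- free_hole (a point): Centre of the mouth of the keeper's empty hole, at the top of the block (44 mm above the counter).
- taken_hole (a point): Centre of the mouth of the keeper's other hole, which holds kept_vial.
- kept_vial: Bystander: a vial like tall_vial, already standing in the keeper's taken hole, 40 mm out of the block.
- inner_lid: Steel inner lid: an upside-down cup of 112 mm outer and 106 mm inner diameter, 64 mm high (60 mm deep inside), with a round central knob 18 mm in diameter rising to 124 mm above its rim. Origin: centre of its lower rim. It stands on the counter and carries the outer lid; only its knob shows. About 0.16 kg.
- inner_knob (a point): Top centre of the inner lid's knob (124 mm above the inner lid's rim). While the lids are nested the knob stands 28 mm out of the outer lid's collar; lifting by it lifts both lids.
- outer_lid: Steel outer lid: an upside-down cup of 126 mm outer and 120 mm inner diameter, 64 mm high, resting loosely on the top of the inner lid with its rim 4 mm higher than the inner lid's rim. On its top a central round collar, 40 mm outer and 26 mm inner diameter, 28 mm high, through which the inner knob passes with 4 mm of play. Origin: centre of its lower rim. About 0.18 kg.
- outer_collar (a point): Centre of the top edge of the outer lid's collar (92 mm above the outer lid's rim, 28 mm above its flat top). Gripped on the outside of the collar the outer lid comes off alone, straight up.
- cup: Bystander: loose steel cup, 68 mm diameter, 75 mm tall, beyond the keeper. Origin: centre of its underside.
- brush: Bystander: loose brush with a wooden handle lying on the counter beyond the work. Origin: on the counter under it.

How it is judged:
By the outcome, as a careful person would: the job done as asked, in the order asked, and still so for the second after the job is handed in, while the arm keeps its last pose, push and grip.
It also fails if it takes over 72 s, if anything falls off the work surface, if the arm or the gripper's body presses on something with over 40 N, if the wrist force passes 120 N, or if a joint passes its speed limit or range.

## Robot

A 6-joint arm with a two-finger parallel gripper is mounted at the origin on the work surface. World frame = base frame: x ahead of the robot, y to its left, z up, the work surface at z = 0. Lengths are in m, angles in rad, forces in N, time in s.
With the tool pointing down it reaches from about 0.35 to 0.8 m from the base axis. Payload 7.3 kg.
Tool frame: the origin (TCP) lies at the very end of the fingers, on their centre line; the grasp point (between the pads) lies manip.pinch_z behind it (manip.pinch_z is the distance from the TCP to the grasp point, in m); x points along the fingers, y is the direction in which the jaws open and shut, and the axes are right-handed (so a half turn about x gives the same grasp; the last joint's range is limited). The gripper opens to 85 mm and grips with 20 to 120 N. Pads are 22 mm wide; open, the fingers measure 114 mm over their backs; the gripper's body (76 mm by 85 mm) begins 54 mm behind the grasp point. The pads swing forward as they close: fully open they stand 13 mm farther back than shut.
Start: joints at [-1.475, 0.342, 1.524, -0, 1.275, -0.146], TCP at [0.126, -0.51, 0.231] pointing down, gripper open.
Joint ranges: [-2.53, 2.53], [-0.77, 2.02], [0.04, 2.7], [-1, 4.14], [0.28, 2.66], [-3.11, 3.11]. Speed limits (rad/s): [2.57, 2.57, 3.14, 3.14, 3.14, 3.14].

## Interface

Orientations are given as a 3x3 rotation matrix whose columns are the frame's x, y, z axes.
In Python, from plant import manip gives the robot as it stands.
- The arm moves only by the shell command python3 -m pendant 'ROWS'. ROWS is JSON, one flat list of numbers, 5 for each row, row after row: the shift along the world's x, y, z in cm, then the turn about the world's z in degrees, then the opening, from 0 (shut) to 1 (fully open). A call has 1 to 8 rows; each row is the pose to reach, as a shift and turn from the pose measured when the call began; what a row does not reach only later rows make up. A row lasts 1/8 s, in which the tool goes at most 62.5 mm and 10.7 degrees, less where a joint would pass 70% of its speed; a pose out of reach is approached as far as the arm can. A call with a gripper value outside its range is refused whole. The fingers move at their own pace and stop on an object; the grip force is fixed at half the most. Time passes only in rows, so rows that repeat a pose let the fingers close. It gives the time, the measured TCP pose, the force and the opening at its end, in the units of the state.
- manip.get_state(): the state, without advancing time (a new reading comes with each control period).
- manip.grab_frame(name): name is "scene" or "top"; returns the picture (400x640x3 uint8, blue, green, red); there is no depth.
- manip.camera_params(name): a dict with "camera_matrix" (3x3 intrinsics, pixels), "distortion" ([k1, k2, p1, p2, k3] as OpenCV has them; the pictures are not rectified), "extrinsics" (4x4, takes a point from world to camera coordinates). Camera axes: x right, y down, z forward; pixel columns grow to the right and rows downward; lengths in m; the calibration is good to about 2 mm. A picture is of the moment at which its call begins. camera_params takes no time and is no camera call.
- manip.hand_in(): hands the job in, once; it reports no verdict.
The state is a dict: "time_s": time; "joints": joint angles; "qd": joint speeds; "joint_efforts": joint torques, N m; "tcp_pos": TCP position; "ee_rot": TCP orientation; "wrist_force": force on the tool from outside, world axes, zero at the start; "moment": the same for the moment, N m; "width": finger opening in m.
Only numpy, scipy, OpenCV 4.12 (cv2) and the standard library are available. Lean on these libraries where they do the work, as an engineer would, in place of code of your own. Each camera call takes 0.05 s, during which the arm holds its last target.

## Working session

There is one attempt and no reset: what is moved stays moved. The work goes in short steps, Python scripts to look and compute and a shell command to move; the robot and the scene stay as the last step left them, time stands still between calls to the robot, and variables do not carry over. Pictures are saved under pics/ and viewed, and the job is handed in when it is done.

```bash
ls; mkdir -p pics; python3 - <<'E'
from plant import manip
import cv2, numpy as np
np.set_printoptions(precision=4,suppress=True)
for n in("scene","top"):
    cv2.imwrite(f"pics/{n}0.png",manip.grab_frame(n))
    p=manip.camera_params(n)
    print(n,p)
s=manip.get_state();print(s, manip.pinch_z)
E
```

```text
pics
scene {'camera_matrix': array([[417.0182,   0.    , 324.4629],
       [  0.    , 417.0182, 199.5226],
       [  0.    ,   0.    ,   1.    ]]), 'distortion': array([-0.1111,  0.    ,  0.    ,  0.    ,  0.    ]), 'extrinsics': array([[-0.4907,  0.8713, -0.0057,  0.2893],
       [ 0.7065,  0.394 , -0.5878, -0.3488],
       [-0.5099, -0.2924, -0.809 ,  1.3314],
       [ 0.    ,  0.    ,  0.    ,  1.    ]])}
top {'camera_matrix': array([[430.8343,   0.    , 321.6608],
       [  0.    , 430.8343, 199.1629],
       [  0.    ,   0.    ,   1.    ]]), 'distortion': array([-0.093,  0.   ,  0.   ,  0.   ,  0.   ]), 'extrinsics': array([[-0.0396, -0.9992,  0.0022,  0.0121],
       [-0.9763,  0.0383, -0.2131,  0.5936],
       [ 0.2129, -0.0105, -0.977 ,  1.116 ],
       [ 0.    ,  0.    ,  0.    ,  1.    ]])}
{'time_s': 0.1, 'joints': array([-1.475 ,  0.3427,  1.5249, -0.    ,  1.2754, -0.146 ]), 'qd': array([ 0.0003, -0.0019, -0.0032, -0.0008, -0.0009, -0.0003]), 'joint_efforts': array([  0.0019, -43.4446, -24.6493,  -0.0001,   0.0047,   0.    ]), 'tcp_pos': array([ 0.1257, -0.5094,  0.2307]), 'ee_rot': array([[-0.0002,  0.2394, -0.9709],
       [ 0.0014, -0.9709, -0.2394],
       [-1.    , -0.0014, -0.0002]]), 'wrist_force': array([ 0.1983, -0.5171, -0.393 ]), 'moment': array([ 0.039 , -0.0281, -0.0422]), 'width': 0.08504872400989977} 0.0187
```

View pics/scene0.png

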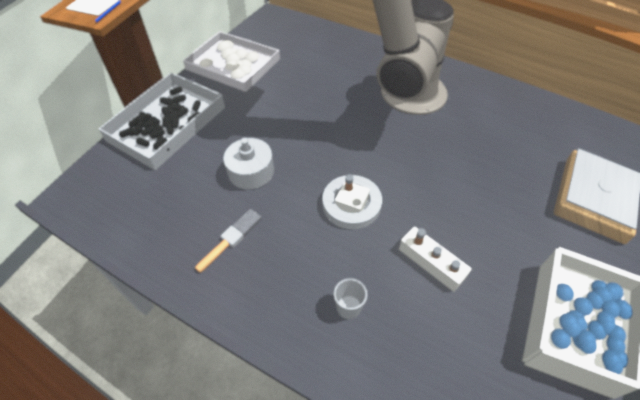

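View pics/top0.png

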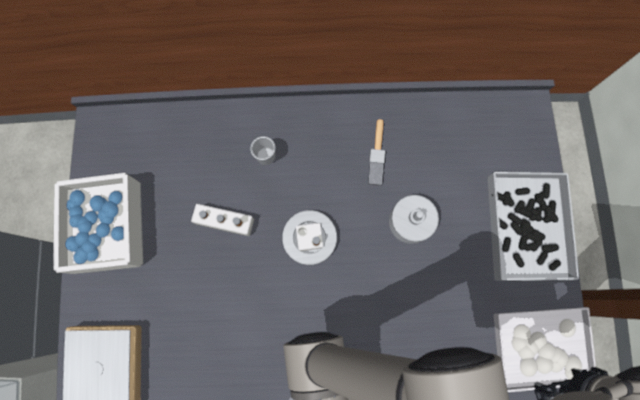

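The scene view shows the rack near (435,258), with the tall vial seemingly at its upper-left end (419,237). The keeper is at (352,200) and the lids at (248,163). In the top view the rack is at (222,219), the keeper at (310,238) and the lids at (415,217). I'll enlarge these areas.

```bash
python3 - <<'E'
import cv2, numpy as np
t=cv2.imread("pics/top0.png");s=cv2.imread("pics/scene0.png")
def c(im,x,y,w,h,k):return cv2.resize(im[y:y+h,x:x+w],None,fx=k,fy=k,interpolation=cv2.INTER_CUBIC)
cv2.imwrite("pics/zt1.png",c(t,185,190,160,85,5))
cv2.imwrite("pics/zt2.png",c(t,380,185,80,70,7))
cv2.imwrite("pics/zs1.png",c(s,315,165,160,130,5)[:600])
cv2.imwrite("pics/zs2.png",c(s,215,130,70,65,8))
E
```

```text
(no output)
```

View pics/zt1.png

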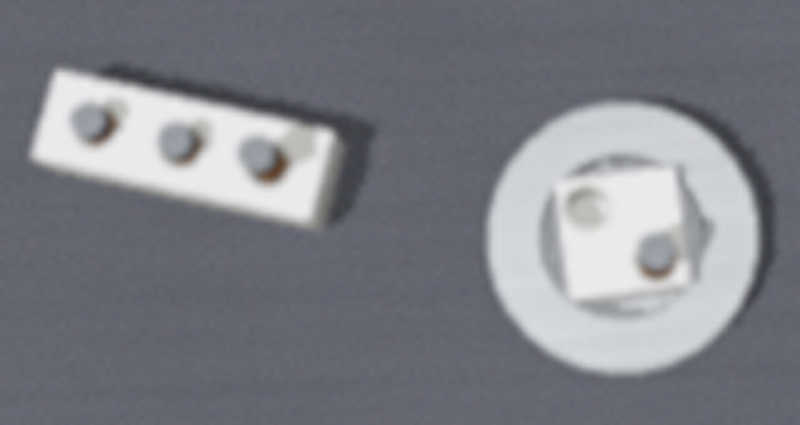

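View pics/zs1.png

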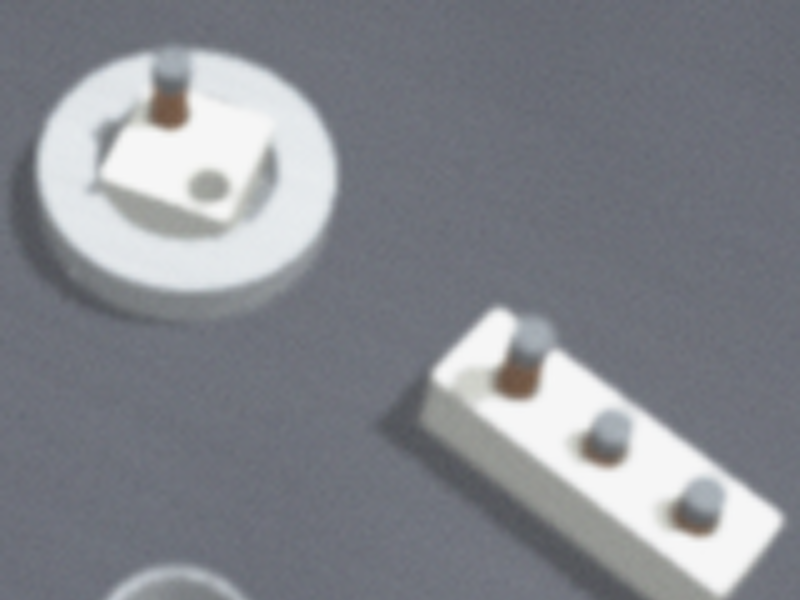

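View pics/zt2.png

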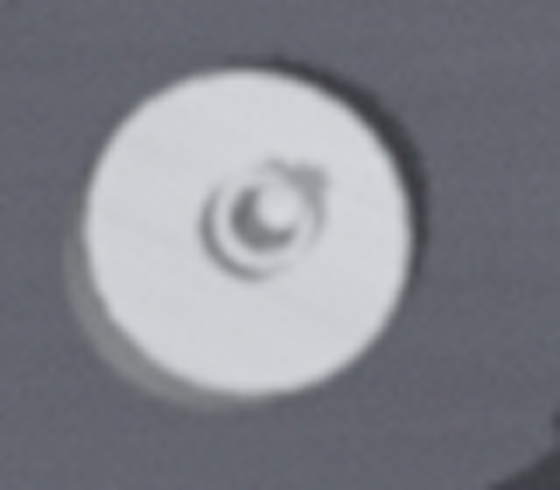

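View pics/zs2.png

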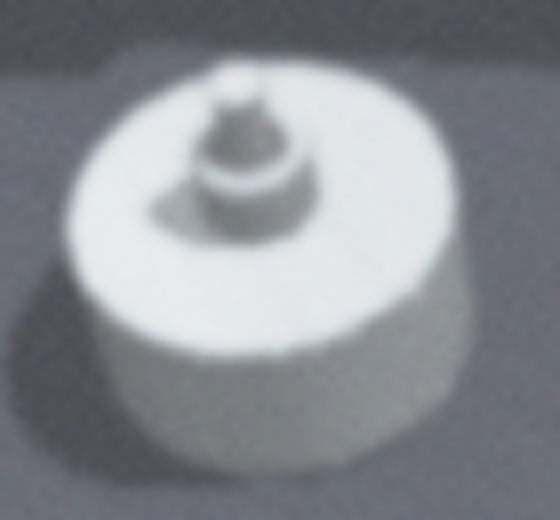

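Both views agree. The tall vial is in the rack hole nearest the keeper: its cap is at zoomed top (262,157) and zoomed scene (533,335). The empty keeper hole is at zoomed top (588,208) and zoomed scene (209,186). The lids sit nested, with the knob at zoomed top (265,215). Next I'll measure in metric coordinates.

```bash
cat > h.py <<'E'
import cv2, numpy as np
from scipy.optimize import least_squares
from plant import manip
np.set_printoptions(precision=4,suppress=True)
P={n:manip.camera_params(n) for n in("scene","top")}
def ray(n,uv):
    p=P[n];u=cv2.undistortPoints(np.array(uv,float).reshape(-1,1,2),p["camera_matrix"],np.array(p["distortion"])).reshape(-1,2)
    R=p["extrinsics"][:3,:3];t=p["extrinsics"][:3,3]
    return -R.T@t, np.c_[u,np.ones(len(u))]@R
def plane(n,uv,z):
    o,d=ray(n,uv);return (o+d*((z-o[2])/d[:,2])[:,None])[:,:2]
def tri(a,b):
    o1,d1=ray("top",a);o2,d2=ray("scene",b);d1=d1[0]/np.linalg.norm(d1);d2=d2[0]/np.linalg.norm(d2)
    s=np.linalg.lstsq(np.c_[d1,-d2],o2-o1,rcond=None)[0];A=o1+s[0]*d1;B=o2+s[1]*d2
    return (A+B)/2,np.linalg.norm(A-B)
def proj(n,X):
    p=P[n];e=p["extrinsics"];return cv2.projectPoints(np.array(X,float).reshape(-1,1,3),cv2.Rodrigues(e[:3,:3])[0],e[:3,3],p["camera_matrix"],np.array(p["distortion"]))[0].reshape(-1,2)
def z2p(x,y,x0,y0,k):return (x0+(x+.5)/k-.5,y0+(y+.5)/k-.5)
def circ(pts):
    f=lambda q:np.hypot(pts[:,0]-q[0],pts[:,1]-q[1])-q[2]
    r=least_squares(f,[*pts.mean(0),.05],loss="soft_l1",f_scale=.001);return r.x,np.sqrt(np.mean(r.fun**2))
def zoom(im,x,y,w,h,k,f):cv2.imwrite(f,cv2.resize(im[y:y+h,x:x+w],None,fx=k,fy=k,interpolation=cv2.INTER_CUBIC))
E
python3 - <<'E'
from h import *
T=lambda x,y:z2p(x,y,185,190,5); S=lambda x,y:z2p(x,y,315,165,5)
for nm,a,b,z in[("tall",(261,156),(533,332),.084),("kept",(656,251),(172,58),.084),("free",(588,208),(209,186),.044)]:
    print(nm,tri(T(*a),S(*b)),plane("top",T(*a),z),plane("scene",S(*b),z))
t=cv2.imread("pics/top0.png");s=cv2.imread("pics/scene0.png")
def cont(im,box,lo,hi,k=None):
    x,y,w,h=box;g=cv2.cvtColor(im,cv2.COLOR_BGR2GRAY)[y:y+h,x:x+w]
    m=cv2.inRange(g,lo,hi);c=max(cv2.findContours(m,0,cv2.CHAIN_APPROX_NONE)[0],key=cv2.contourArea)
    return c.reshape(-1,2)+[x,y],cv2.contourArea(c)
print(t[240,290],t[238,310],s[190,335],s[165,235],t[217,400],t[240,394])
# rack
for n,im,box in(("top",t,(185,195,75,45)),("scene",s,(395,222,80,70))):
    c,a=cont(im,box,228,255);q=plane(n,c,.044).astype(np.float32);print("rack",n,cv2.minAreaRect(q*1000))
for n,im,box in(("top",t,(294,220,32,32)),("scene",s,(333,183,40,30))):
    c,a=cont(im,box,228,255);q=plane(n,c,.044).astype(np.float32);print("block",n,cv2.minAreaRect(q*1000))
c,a=cont(t,(275,205,70,65),150,255);q=plane("top",c,.030);print("keeper top",circ(q))
c,a=cont(t,(385,190,60,60),190,255);q=plane("top",c,.068);print("lid top",circ(q))
c,a=cont(s,(215,130,70,65),190,255);q=plane("scene",c,.068);print("lid scene",circ(q))
L=lambda x,y:z2p(x,y,380,185,7); M=lambda x,y:z2p(x,y,215,130,8)
print("knob",tri(L(278,208),M(240,78)),plane("top",L(278,208),.124),plane("scene",M(240,78),.124))
E
```

```text
tall (array([0.5391, 0.2191, 0.0819]), np.float64(0.001967839488180837)) [[0.539  0.2178]] [[0.5401 0.2202]]
kept (array([0.4802, 0.0082, 0.0857]), np.float64(0.001192879632436416)) [[0.4802 0.0087]] [[0.4791 0.007 ]]
free (array([0.5105, 0.0456, 0.0413]), np.float64(0.0002623330304670152)) [[0.5102 0.0454]] [[0.5123 0.0465]]
[218 213 211] [235 233 234] [173 167 163] [236 235 231] [209 205 202] [108  98  97]
rack top ((553.8912353515625, 269.97711181640625), (154.44802856445312, 45.26054763793945), 75.13160705566406)
rack scene ((557.3744506835938, 281.2562255859375), (134.76123046875, 49.75364685058594), 75.34034729003906)
block top ((496.3857727050781, 26.874332427978516), (60.840126037597656, 61.76215362548828), 4.924383640289307)
block scene ((500.6809997558594, 34.18241500854492), (90.11409759521484, 88.68779754638672), 25.54296875)
keeper top (array([0.4955, 0.0278, 0.0743]), np.float64(0.0008009507298714383))
lid top (array([ 0.5318, -0.2622,  0.06  ]), np.float64(0.000812853294135135))
lid scene (array([ 0.5331, -0.2623,  0.0611]), np.float64(0.0011412346029756122))
knob (array([ 0.5305, -0.2617,  0.1249]), np.float64(0.0003305231977400613)) [[ 0.5306 -0.2617]] [[ 0.5299 -0.2625]]
```

Measurements:

| Point | x, y (m) | Check |
|---|---|---|
| Tall vial | (0.5395, 0.219) | z ≈ 0.082 |
| Keeper centre | (0.4955, 0.0275) | midpoint of its two holes agrees; hole spacing 48.4 mm against 48 mm |
| Free hole | (0.511, 0.0458) | — |
| Lids/knob | (0.531, -0.262) | z ≈ 0.125 |

The given sizes agree with these. I'll move to the vial now, with the jaws across the rack's short axis.

```bash
python3 -m pendant '[3.4,3.3,0,3,1, 6.8,6.5,0,6,1, 10.2,9.8,0,9,1, 13.7,13,0,12,1, 17.1,16.3,0,15,1, 20.5,19.5,0,18,1, 24,22.8,0,21,1, 27.4,26,0,24,1]'
python3 -m pendant '[1.5,3.5,0,3,1, 3,7,0,6,1, 4.5,10.5,0,9,1, 6,14,0,12,1, 7,17.5,0,15,1, 8,21,0,17,1, 9,24,0,19,1, 10,27,0,21,1]'
```

```text
time_s: 1.1
tcp_pos: [0.4006, -0.248, 0.2305]
ee_rot: [[-0.001, 0.615, -0.789], [0.001, -0.789, -0.615], [-1.0, -0.002, -0.0]]
wrist_force: [1.0, -0.4, -0.2]
width: 0.0853
time_s: 2.1
tcp_pos: [0.5006, 0.0231, 0.2302]
ee_rot: [[-0.002, 0.857, -0.515], [0.001, -0.515, -0.857], [-1.0, -0.002, 0.0]]
wrist_force: [-0.2, -1.4, 0.5]
width: 0.0852
```

```bash
python3 -m pendant '[0.5,3,0,3,1, 1,6,-2,6,1, 1.6,9,-4,9,1, 2.3,12,-6,12,1, 3,15,-8,14,1, 3.5,18,-9,16,1, 3.9,19.6,-10,16,1, 3.9,19.6,-10,16,1]'
python3 - <<'E'
from h import *
for n in("scene","top"): cv2.imwrite(f"pics/{n}1.png",manip.grab_frame(n))
s=cv2.imread("pics/scene1.png");zoom(s,360,150,130,110,5,"pics/zs3.png");print(manip.get_state()["tcp_pos"])
E
```

```text
time_s: 3.1
tcp_pos: [0.5391, 0.2195, 0.1291]
ee_rot: [[-0.004, 0.966, -0.258], [-0.0, -0.258, -0.966], [-1.0, -0.004, 0.001]]
wrist_force: [0.4, 0.1, 1.1]
width: 0.0851
[0.5396 0.2184 0.1302]
```

View pics/zs3.png

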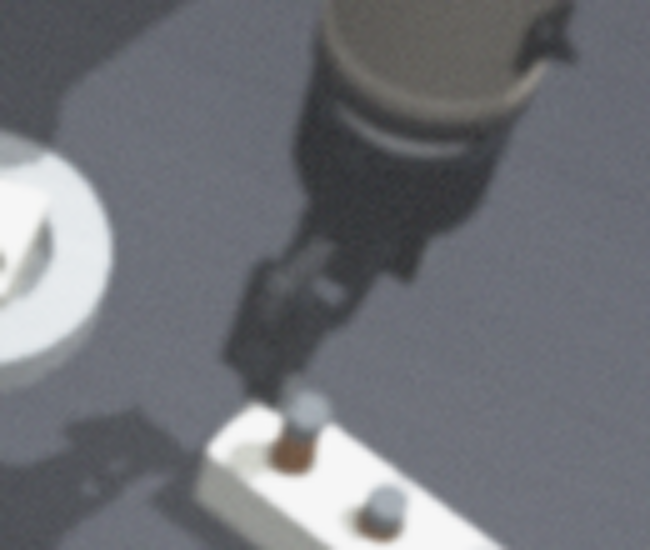

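The gripper is centred over the tall vial, whose cap is at zoomed (307,410). Now I'll descend, then close.

```bash
python3 -m pendant '[0,0,-2,0,1, 0,0,-4,0,1, 0,0,-6,0,1, 0,0,-7,0,1, 0,0,-7.8,0,1, 0,0,-7.8,0,0.5, 0,0,-7.8,0,0.5]'
python3 -m pendant '[0,0,0,0,0, 0,0,0,0,0, 0,0,0,0,0, 0,0,0,0,0, 0,0,0,0,0]'
```

```text
time_s: 4.08
tcp_pos: [0.54, 0.2185, 0.0529]
ee_rot: [[-0.002, 0.966, -0.259], [0.0, -0.259, -0.966], [-1.0, -0.002, 0.0]]
wrist_force: [0.6, 0.0, -0.5]
width: 0.0516
time_s: 4.7
tcp_pos: [0.5403, 0.2186, 0.0536]
ee_rot: [[-0.0, 0.966, -0.259], [0.001, -0.259, -0.966], [-1.0, -0.001, -0.0]]
wrist_force: [-0.8, -0.3, 5.5]
width: 0.0187
```

```bash
python3 -m pendant '[0,0,1,0,0, 0,0,2.5,0,0, 0,0,4,0,0, 0,0,6,0,0, 0,0,8,0,0, 0,0,9,0,0, 0,0,9,0,0]'
python3 - <<'E'
from h import *
s=manip.grab_frame("scene");cv2.imwrite("pics/scene2.png",s);zoom(s,360,120,140,115,5,"pics/zs4.png")
t=manip.grab_frame("top");cv2.imwrite("pics/top2.png",t);zoom(t,185,160,140,115,5,"pics/zt4.png")
st=manip.get_state();print(st["tcp_pos"],st["width"])
E
```

```text
time_s: 5.58
tcp_pos: [0.5407, 0.2187, 0.1445]
ee_rot: [[0.001, 0.966, -0.259], [0.001, -0.259, -0.966], [-1.0, 0.001, -0.001]]
wrist_force: [0.3, 0.6, 0.1]
width: 0.0188
[0.5399 0.2185 0.1431] 0.018506403954858076
```

View pics/zs4.png

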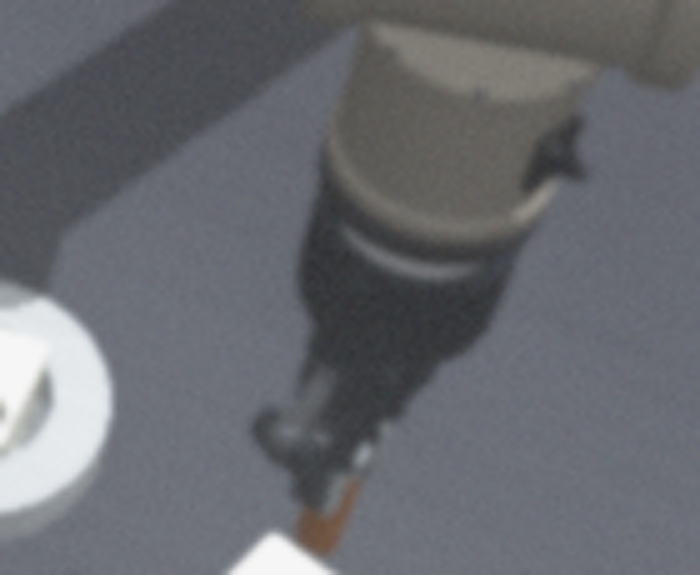

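View pics/zt4.png

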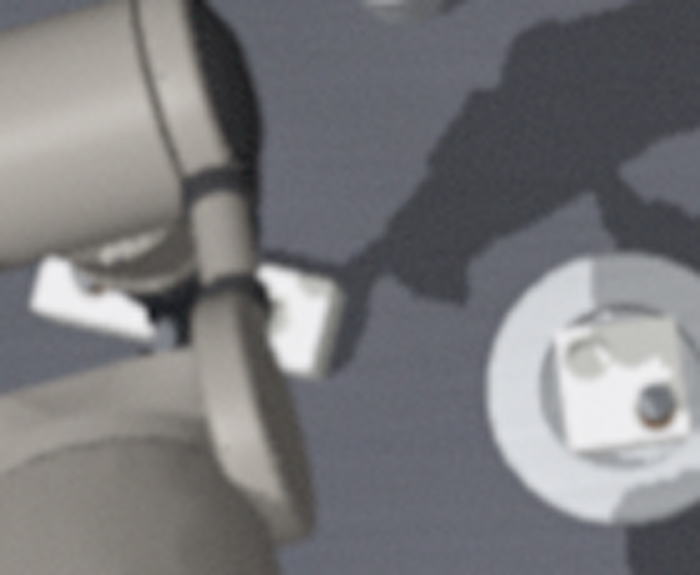

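The vial is held, with its amber bottom visible at zoomed scene (318,540). I'll check its tilt against the projected vertical.

```bash
python3 - <<'E'
from h import *
q=proj("scene",[[.5405,.2187,.0995],[.5405,.2187,.119],[.5405,.2187,.139],[.5405,.2187,.175]]);print(q,(q-[360,120])*5)
s=cv2.imread("pics/scene2.png");x,y=410,205
h=cv2.cvtColor(s,cv2.COLOR_BGR2HSV).astype(int);m=((h[...,1]>90)&(h[...,2]>40)&((h[...,0]<25)|(h[...,0]>170))).astype(np.uint8)
m[:, :405]=0;m[:, 450:]=0;m[:205]=0;m[240:]=0
ys,xs=np.nonzero(m);
for r in np.unique(ys): print(r,xs[ys==r].min(),xs[ys==r].max(),end="; ")
E
```

```text
[[421.7906 227.1279]
 [423.4484 222.3106]
 [425.2066 217.1901]
 [428.528  207.484 ]] [[308.9532 535.6394]
 [317.2421 511.5528]
 [326.0328 485.9505]
 [342.6399 437.4201]]
224 422 427; 225 421 426; 226 421 426; 227 422 425; 228 423 425;
```

Tilt is negligible: the slope matches, and the 1 to 2 px offset equals the scene camera's known bias. Next I'll carry the vial over the free hole.

```bash
python3 -m pendant '[-0.4,-2.5,0,-4,0, -0.8,-5,0,-8,0, -1.2,-8,0,-12,0, -1.7,-11,0,-16,0, -2.3,-14,0,-20,0, -2.7,-16.3,0,-24,0, -2.95,-17.3,0,-24,0, -2.95,-17.3,0,-24,0]'
python3 - <<'E'
from h import *
st=manip.get_state();print(st["tcp_pos"],st["width"])
s=manip.grab_frame("scene");cv2.imwrite("pics/scene3.png",s);zoom(s,300,110,110,110,5,"pics/zs5.png")
t=manip.grab_frame("top");cv2.imwrite("pics/top3.png",t);zoom(t,260,180,110,100,5,"pics/zt5.png")
p=st["tcp_pos"];q=proj("scene",[[p[0],p[1],z]for z in(.0995,.119,.044)]);print((q-[300,110])*5)
E
```

```text
time_s: 6.68
tcp_pos: [0.5102, 0.0454, 0.1427]
ee_rot: [[-0.002, 0.777, -0.629], [0.001, -0.629, -0.777], [-1.0, -0.002, 0.0]]
wrist_force: [-0.5, -0.2, -0.6]
width: 0.0188
[0.5102 0.0454 0.1427] 0.018832352342203148
[[288.4515 385.8171]
 [290.9163 359.9812]
 [281.8224 455.0154]]
```

View pics/zs5.png

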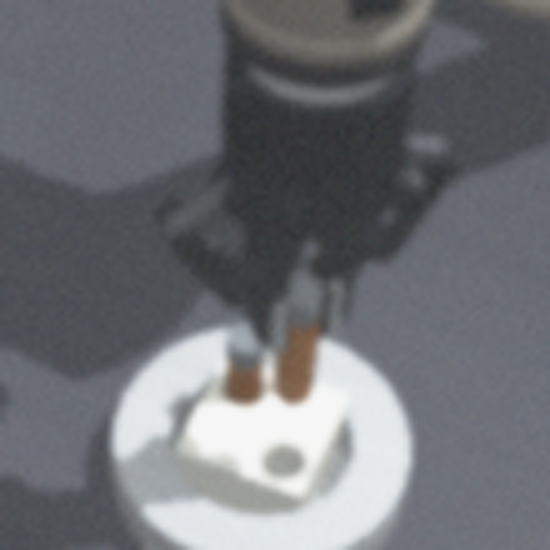

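View pics/zt5.png

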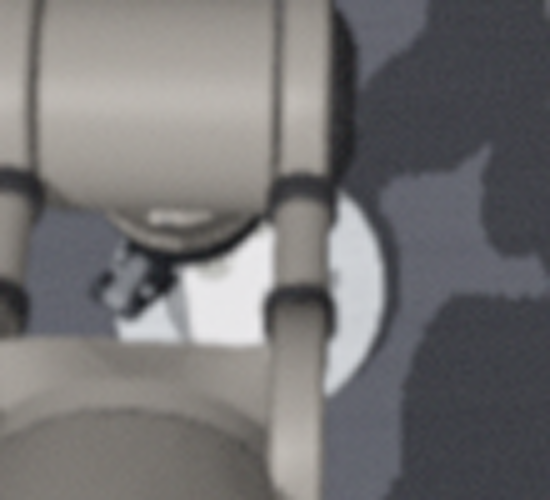

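The vial hangs vertical, with its bottom at zoomed (293,388) and the hole mouth at (284,461). That suggests it needs about 1 to 2 mm more in +x. I'll lower to just above the hole and measure again.

```bash
python3 -m pendant '[0.1,0,-1,0,0, 0.1,0,-2,0,0, 0.1,0,-3,0,0, 0.1,0,-4,0,0, 0.1,0,-4.5,0,0, 0.1,0,-4.5,0,0]'
python3 - <<'E'
from h import *
st=manip.get_state();print(st["tcp_pos"],st["wrist_force"])
s=manip.grab_frame("scene");cv2.imwrite("pics/scene4.png",s);zoom(s,325,165,60,55,10,"pics/zs6.png")
p=st["tcp_pos"];b=.009+p[2]-.0533;q=proj("scene",[[p[0],p[1],z]for z in(b,b+.02,.044)]);print(b,(q-[325,165])*10)
E
```

```text
time_s: 7.52
tcp_pos: [0.5113, 0.0461, 0.0975]
ee_rot: [[-0.002, 0.778, -0.628], [0.001, -0.628, -0.778], [-1.0, -0.002, 0.0]]
wrist_force: [0.6, -0.6, -0.3]
width: 0.0184
[0.5113 0.0461 0.0975] [ 0.6115 -0.6114 -0.2632]
0.05318195297755676 [[316.4892 342.3903]
 [321.2206 293.2523]
 [314.3639 364.4291]]
```

View pics/zs6.png

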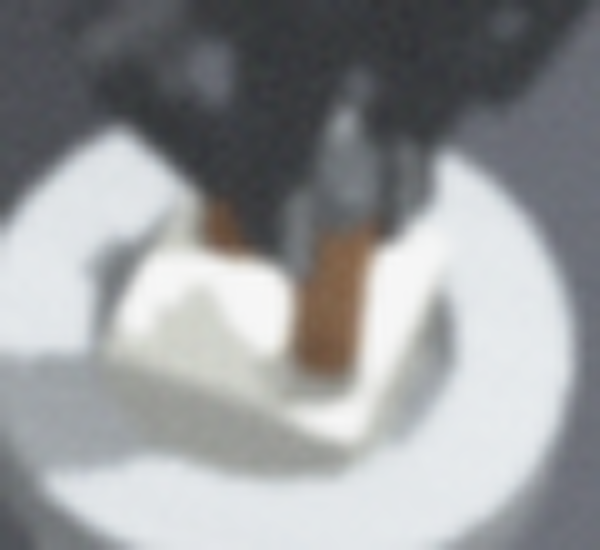

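```bash
python3 - <<'E'
from h import *
s=cv2.imread("pics/scene4.png").astype(float);a=cv2.imread("pics/scene0.png").astype(float)
sat=s[...,2]-s[...,0]
for r in range(190,206): print(r,sat[r,350:366].astype(int), s[r,350:366].mean(1).astype(int))
print("hole")
g=a.mean(2)
for r in range(195,210): print(r,g[r,345:370].astype(int))
w=np.clip(225-g[197:207,350:363],0,None);w[w<15]=0
yy,xx=np.mgrid[197:207,350:363];print((w*xx).sum()/w.sum(),(w*yy).sum()/w.sum())
E
```

```text
190 [13  2 -2 -5 -7 -2 15 40 52 56 55 48 24  5  0  0] [122 105  96 104 118 116  96  98 100 100 104 128 173 220 239 243]
191 [ 6  3  0 -6 -5  1 21 46 53 54 57 44 20  2  0  0] [198 179 152 128 121 116 101  95 101 105 108 145 204 239 245 246]
192 [ 1  1 -1  0  2  9 28 46 53 58 51 37 12  2  0  0] [240 235 215 167 129 109  99 100 100 101 116 159 221 243 246 246]
193 [ 1  1  2  5 13 27 42 50 56 56 53 31  8  1  0  0] [245 244 238 205 146 105  98  98  99 104 117 171 229 244 246 246]
194 [ 0  1  1  6 22 40 48 51 54 57 49 31  7  0  0  0] [246 245 243 223 156 111  98 103  99 101 121 175 231 244 246 245]
195 [ 0  1  1  7 23 43 51 52 52 54 45 26  5  0  0  0] [246 245 243 226 161 110 100 100 100 107 124 182 235 245 246 245]
196 [ 0  0  1  6 25 43 51 52 53 55 44 22  2  0  0  0] [246 246 243 224 158 108  97  97 100 105 129 193 239 245 245 242]
197 [ 0  1  1  9 26 45 47 54 55 52 42 22  2  0  0  1] [245 245 242 215 147 101  98  94  99 104 134 200 241 245 245 238]
198 [ 0  0  1 16 27 44 49 51 51 54 41 19  2  0  1  2] [242 244 239 205 138  99  91  93  97 105 136 205 242 245 242 226]
199 [ 1  2  5 17 27 
[... 1766 characters left out ...]
 175 167 169 172 194]
204 [198 214 225 236 241 242 240 229 202 178 168 165 165 169 187 217 228 221
 201 180 170 168 170 182 210]
205 [165 168 182 202 217 225 233 232 224 211 203 202 205 216 228 236 232 214
 191 178 169 168 179 200 223]
206 [156 160 160 164 173 181 201 217 222 222 225 230 237 241 242 241 229 204
 188 182 176 177 194 218 228]
207 [157 155 156 158 158 162 166 179 190 202 216 230 237 242 243 239 221 197
 185 178 179 191 210 225 232]
208 [157 156 157 156 157 155 156 159 163 168 178 196 213 224 230 224 206 192
 190 187 192 210 224 229 232]
209 [156 156 156 156 154 158 158 155 159 155 159 166 168 182 192 195 193 199
 206 206 213 224 230 231 231]
356.2711554680911 202.06480179926905
```

Relative to the hole mouth (356.4,202.0), the vial would land at about (357.0,201.5), so it needs roughly +1.2 mm in x and -0.9 mm in y. I'll correct that and probe down slowly.

```bash
python3 -m pendant '[0.12,-0.14,0,0,0, 0.12,-0.14,-0.5,0,0, 0.12,-0.14,-0.9,0,0, 0.12,-0.14,-1.2,0,0, 0.12,-0.14,-1.5,0,0]'
python3 - <<'E'
from h import *
st=manip.get_state();print(st["tcp_pos"],st["wrist_force"],st["moment"])
E
```

```text
time_s: 8.2
tcp_pos: [0.5119, 0.0445, 0.0827]
ee_rot: [[-0.003, 0.778, -0.628], [0.001, -0.628, -0.778], [-1.0, -0.003, 0.001]]
wrist_force: [-3.7, -0.9, 1.0]
width: 0.0183
[0.5119 0.0445 0.0827] [-3.7411 -0.9163  0.9699] [-0.3637  0.707  -0.0368]
```

It has entered about 6 mm. The sideways reaction is -3.7 N in x, so I'll ease back slightly and go deeper.

```bash
python3 -m pendant '[-0.06,0,0,0,0, -0.06,0,-0.3,0,0, -0.06,0,-0.6,0,0, -0.06,0,-0.9,0,0]'
python3 - <<'E'
from h import *
st=manip.get_state();print(st["tcp_pos"],st["wrist_force"],st["moment"])
E
```

```text
time_s: 8.7
tcp_pos: [0.5112, 0.0445, 0.0735]
ee_rot: [[-0.004, 0.778, -0.628], [0.001, -0.628, -0.778], [-1.0, -0.003, 0.002]]
wrist_force: [-2.0, -1.0, 1.6]
width: 0.0185
[0.5112 0.0445 0.0735] [-2.0057 -1.0209  1.5704] [-0.2317  0.3832 -0.0472]
```

```bash
python3 -m pendant '[-0.05,-0.02,-0.3,0,0, -0.05,-0.02,-0.7,0,0, -0.05,-0.02,-1.1,0,0, -0.05,-0.02,-1.4,0,0, -0.05,-0.02,-1.7,0,0, -0.05,-0.02,-1.8,0,0]'
python3 - <<'E'
from h import *
st=manip.get_state();print(st["tcp_pos"],st["wrist_force"],st["moment"])
s=manip.grab_frame("scene");cv2.imwrite("pics/scene5.png",s);zoom(s,315,150,80,70,8,"pics/zs7.png")
E
```

```text
time_s: 9.45
tcp_pos: [0.5107, 0.0443, 0.0553]
ee_rot: [[-0.004, 0.778, -0.628], [0.001, -0.628, -0.778], [-1.0, -0.003, 0.002]]
wrist_force: [0.6, -0.7, -0.3]
width: 0.0186
[0.5107 0.0443 0.0553] [ 0.6004 -0.6982 -0.2544] [ 0.0125 -0.0423 -0.0099]
```

View pics/zs7.png

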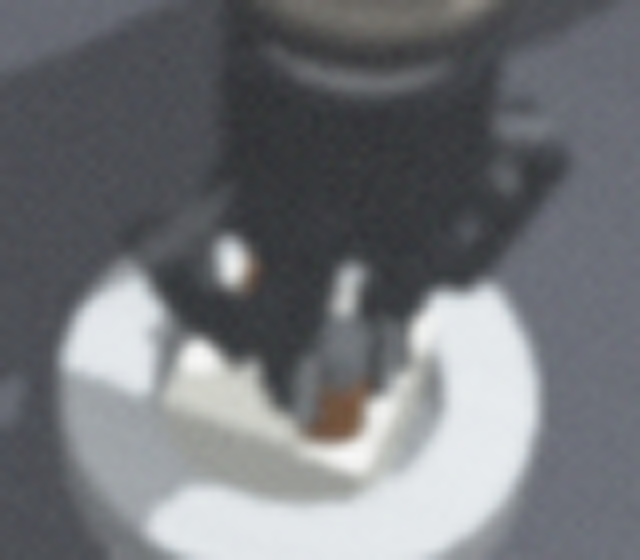

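The vial is nearly down in the hole, with the visible amber ending at zoomed (335,438), and there's no side load. I'll press the last 2 mm, release with a partial opening, and rise.

```bash
python3 -m pendant '[0,0,-0.1,0,0, 0,0,-0.2,0,0, 0,0,-0.25,0,0]'
python3 -m pendant '[0,0,0,0,0.35, 0,0,0,0,0.45, 0,0,0,0,0.5, 0,0,0,0,0.5]'
python3 -m pendant '[0,0,1,0,0.5, 0,0,3,0,0.5, 0,0,5,0,0.5, 0,0,7,0,0.6, 0,0,10,0,0.7, 0,0,13,0,0.8]'
```

```text
time_s: 9.88
tcp_pos: [0.5109, 0.0444, 0.0535]
ee_rot: [[-0.003, 0.778, -0.628], [0.001, -0.628, -0.778], [-1.0, -0.003, 0.001]]
wrist_force: [-2.9, 0.6, 9.7]
width: 0.0186
time_s: 10.38
tcp_pos: [0.5109, 0.0444, 0.0534]
ee_rot: [[-0.003, 0.778, -0.628], [0.001, -0.628, -0.778], [-1.0, -0.003, 0.001]]
wrist_force: [0.2, -0.2, -0.2]
width: 0.0428
time_s: 11.12
tcp_pos: [0.5107, 0.0444, 0.185]
ee_rot: [[-0.003, 0.778, -0.628], [0.001, -0.628, -0.778], [-1.0, -0.003, 0.001]]
wrist_force: [1.0, 0.3, 0.4]
width: 0.0682
```

The vial is released, and pressing down met about 10 N of bottom contact. Now to the lids, followed by a look at the keeper.

```bash
python3 -m pendant '[0.2,-4,0,0,0.8, 0.5,-8,0,0,0.8, 0.8,-12,0,0,0.8, 1,-16,0,0,0.8, 1.3,-20,0,0,0.8, 1.6,-24,0,0,0.8, 1.8,-28,0,0,0.8, 2,-30.6,0,0,0.8]'
python3 - <<'E'
from h import *
st=manip.get_state();print(st["tcp_pos"],st["wrist_force"])
s=manip.grab_frame("scene");cv2.imwrite("pics/scene6.png",s);zoom(s,315,165,80,70,8,"pics/zs8.png");zoom(s,200,90,100,100,6,"pics/zs9.png")
t=manip.grab_frame("top");cv2.imwrite("pics/top6.png",t);zoom(t,270,200,80,75,7,"pics/zt8.png")
E
```

```text
time_s: 12.12
tcp_pos: [0.5306, -0.2635, 0.1857]
ee_rot: [[-0.002, 0.777, -0.629], [0.0, -0.629, -0.777], [-1.0, -0.002, 0.001]]
wrist_force: [-0.2, -0.5, -0.3]
width: 0.0681
[ 0.5306 -0.2635  0.1857] [-0.2015 -0.5219 -0.3249]
```

View pics/zs8.png

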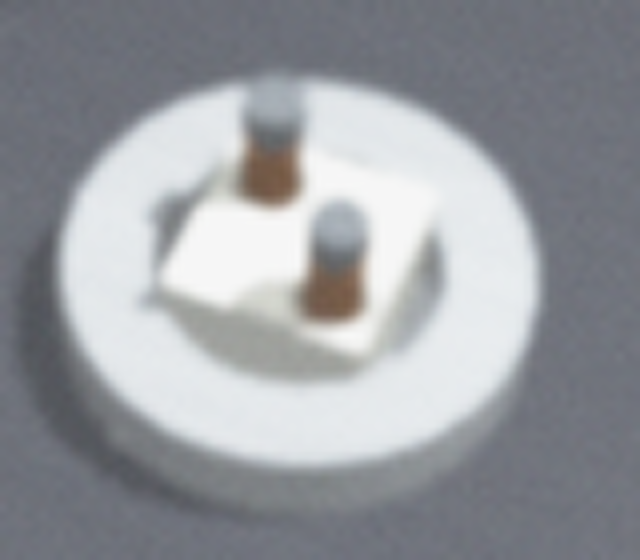

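View pics/zs9.png

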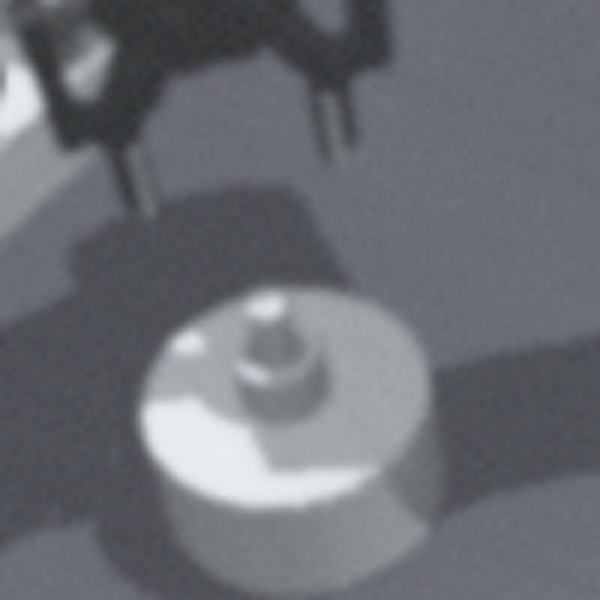

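View pics/zt8.png

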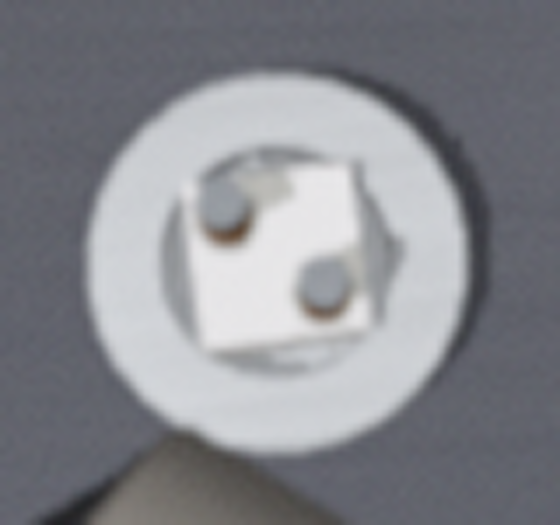

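Both keeper vials stand at equal height, caps at zoomed (272,105) and (338,235) in the scene view, so the first one is seated. The jaws straddle the knob at (265,305). Descend and grip the knob.

```bash
python3 -m pendant '[0,0.15,-2,0,0.8, 0,0.15,-4,0,0.7, 0,0.15,-6,0,0.6, 0,0.15,-7.5,0,0.5, 0,0.15,-8.45,0,0.45, 0,0.15,-8.45,0,0.45]'
python3 -m pendant '[0,0,0,0,0, 0,0,0,0,0, 0,0,0,0,0, 0,0,0,0,0, 0,0,0,0,0]'
python3 - <<'E'
from h import *
s=manip.grab_frame("scene");cv2.imwrite("pics/scene7.png",s);zoom(s,200,90,100,100,6,"pics/zs10.png")
E
```

```text
time_s: 12.98
tcp_pos: [0.5304, -0.2624, 0.1006]
ee_rot: [[-0.003, 0.776, -0.63], [0.0, -0.63, -0.776], [-1.0, -0.002, 0.002]]
wrist_force: [-0.4, -0.5, 0.6]
width: 0.0384
time_s: 13.6
tcp_pos: [0.531, -0.2628, 0.1012]
ee_rot: [[-0.001, 0.776, -0.63], [-0.001, -0.63, -0.776], [-1.0, -0.0, 0.001]]
wrist_force: [2.4, -1.4, 4.7]
width: 0.016
```

View pics/zs10.png

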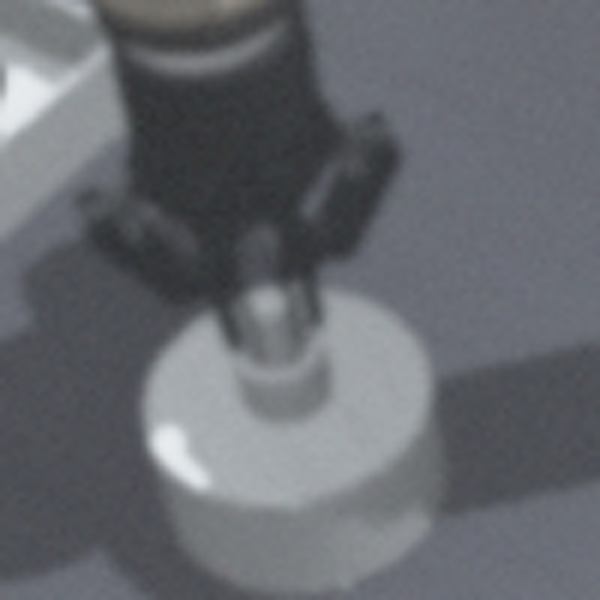

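The knob is gripped just above the collar (zoomed (270,330)). Lift both lids.

```bash
python3 -m pendant '[0,0,0.5,0,0, 0,0,1.5,0,0, 0,0,3,0,0, 0,0,5,0,0, 0,0,7,0,0, 0,0,9.5,0,0, 0,0,11.5,0,0, 0,0,12,0,0]'
python3 - <<'E'
from h import *
st=manip.get_state();print(st["tcp_pos"],st["wrist_force"],st["width"])
s=manip.grab_frame("scene");cv2.imwrite("pics/scene8.png",s);zoom(s,190,60,120,110,5,"pics/zs11.png")
E
```

```text
time_s: 14.65
tcp_pos: [0.5315, -0.263, 0.2233]
ee_rot: [[0.001, 0.776, -0.63], [-0.003, -0.63, -0.776], [-1.0, 0.003, 0.001]]
wrist_force: [-0.1, -0.4, -2.7]
width: 0.016
[ 0.5315 -0.263   0.2233] [-0.0816 -0.3805 -2.7145] 0.015993450659079936
```

View pics/zs11.png

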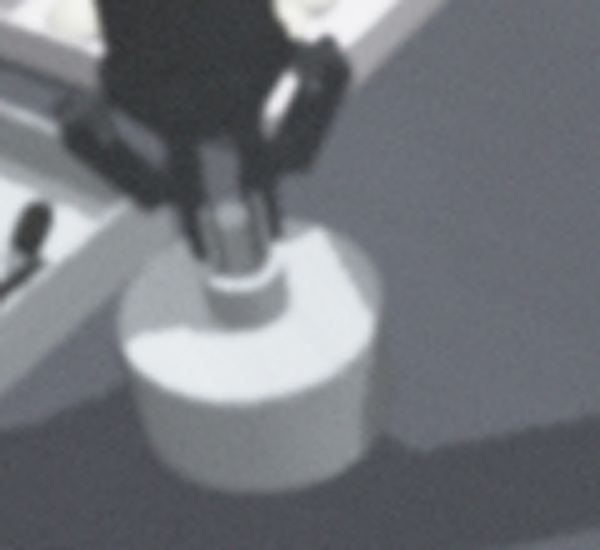

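Both lids came up together and level (about 3 N of weight). Carry them to above the keeper.

```bash
python3 -m pendant '[-0.2,1.5,0,0,0, -0.5,4,0,0,0, -0.9,7,0,0,0, -1.3,10,0,0,0, -1.7,13,0,0,0, -2,16,0,0,0, -2.3,18.5,0,0,0, -2.5,20.5,0,0,0]'
python3 - <<'E'
from h import *
st=manip.get_state();p=st["tcp_pos"];print(p,(np.array([.4955,.0268])-p[:2])*100)
E
```

```text
time_s: 15.7
tcp_pos: [0.5053, -0.056, 0.2222]
ee_rot: [[-0.001, 0.777, -0.63], [-0.001, -0.63, -0.777], [-1.0, 0.0, 0.002]]
wrist_force: [0.4, -0.1, -3.8]
width: 0.0157
[ 0.5053 -0.056   0.2222] [-0.9815  8.2823]
```

```bash
python3 -m pendant '[-0.2,2,0,0,0, -0.5,4,0,0,0, -0.8,6,0,0,0, -0.95,7.5,0,0,0, -1,8.3,0,0,0, -1,8.3,0,0,0]'
python3 - <<'E'
from h import *
st=manip.get_state();p=st["tcp_pos"];print(p,st["wrist_force"])
s=manip.grab_frame("scene");cv2.imwrite("pics/scene9.png",s);zoom(s,290,90,130,120,5,"pics/zs12.png")
t=manip.grab_frame("top");cv2.imwrite("pics/top9.png",t);zoom(t,250,180,130,110,5,"pics/zt12.png")
print((proj("scene",[[p[0],p[1],p[2]-.101+z] for z in(.124,.096,.068,.004)])-[290,90])*5)
E
```

```text
time_s: 16.45
tcp_pos: [0.4953, 0.0273, 0.2221]
ee_rot: [[-0.001, 0.777, -0.629], [-0.002, -0.629, -0.777], [-1.0, 0.0, 0.002]]
wrist_force: [0.1, -0.1, -3.2]
width: 0.0156
[0.4953 0.0273 0.2221] [ 0.0693 -0.1494 -3.1728]
[[335.7914 232.6537]
 [332.1403 278.6417]
 [328.6483 322.4451]
 [321.2167 415.0947]]
```

View pics/zs12.png

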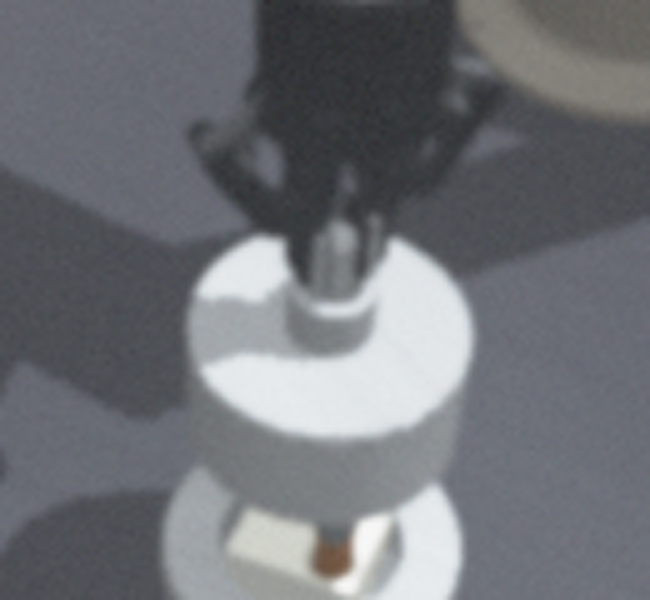

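View pics/zt12.png

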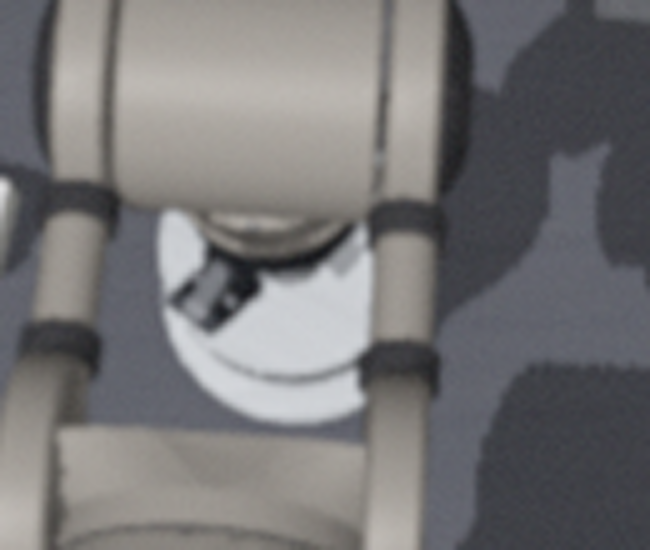

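The lids sit level and centred above the keeper: the ellipse centre x ≈ 331 against 329 predicted, which is within the camera bias. I'll lower slowly.

```bash
python3 -m pendant '[0,-0.03,-1,0,0, 0,-0.03,-2.5,0,0, 0,-0.03,-4,0,0, 0,-0.03,-5,0,0, 0,-0.03,-6,0,0, 0,-0.03,-7,0,0, 0,-0.03,-8,0,0, 0,-0.03,-8.5,0,0]'
python3 - <<'E'
from h import *
st=manip.get_state();p=st["tcp_pos"];print(p,st["wrist_force"])
s=manip.grab_frame("scene");cv2.imwrite("pics/scene10.png",s);zoom(s,300,130,110,110,5,"pics/zs13.png")
E
```

```text
time_s: 17.55
tcp_pos: [0.4952, 0.0263, 0.1365]
ee_rot: [[-0.002, 0.777, -0.63], [-0.002, -0.63, -0.777], [-1.0, -0.0, 0.002]]
wrist_force: [-0.7, -0.1, -3.1]
width: 0.0162
[0.4952 0.0263 0.1365] [-0.7131 -0.1035 -3.0677]
```

View pics/zs13.png

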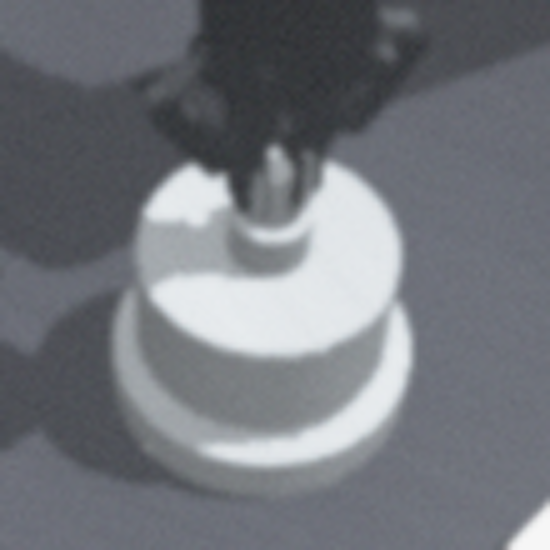

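The rim is already below the block top with no contact, and the lids look concentric on the keeper. I'll go on until they touch the ledge.

```bash
python3 -m pendant '[0,0,-0.2,0,0, 0,0,-0.35,0,0, 0,0,-0.45,0,0, 0,0,-0.5,0,0, 0,0,-0.55,0,0]'
```

```text
time_s: 18.23
tcp_pos: [0.4954, 0.0261, 0.1312]
ee_rot: [[-0.001, 0.777, -0.63], [-0.002, -0.63, -0.777], [-1.0, 0.0, 0.002]]
wrist_force: [-0.4, -1.9, 3.9]
width: 0.0161
```

Contact confirmed: z force went from -3 to +4 N at a rim height of about 30 mm. Release and look.

```bash
python3 -m pendant '[0,0,0,0,0.3, 0,0,0,0,0.5, 0,0,0,0,0.75, 0,0,0,0,0.75, 0,0,0,0,0.75]'
python3 - <<'E'
from h import *
st=manip.get_state();p=st["tcp_pos"];print(p,st["wrist_force"],st["width"])
s=manip.grab_frame("scene");cv2.imwrite("pics/scene11.png",s);zoom(s,300,130,110,110,5,"pics/zs14.png")
q=(proj("scene",[[p[0],p[1],z] for z in(.154,.126,.098)])-[300,130])*5;print(q)
g=cv2.cvtColor(s,cv2.COLOR_BGR2GRAY)
E
```

```text
time_s: 18.85
tcp_pos: [0.4954, 0.0261, 0.1312]
ee_rot: [[-0.001, 0.777, -0.63], [-0.002, -0.63, -0.777], [-1.0, 0.0, 0.002]]
wrist_force: [-0.5, 0.2, 0.0]
width: 0.0643
[0.4954 0.0261 0.1312] [-0.4718  0.1937  0.001 ] 0.06433784005007942
[[272.1254 173.7451]
 [269.0152 213.1261]
 [266.0344 250.7402]]
```

View pics/zs14.png

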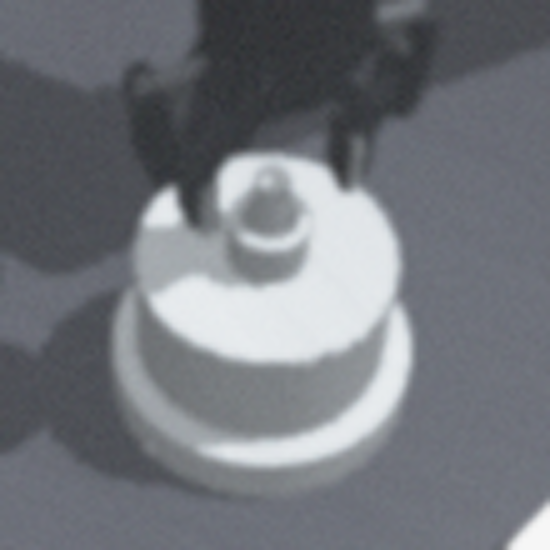

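The lids rest level on the keeper. The collar, at zoomed (270,218), is midway between the open fingers. Now descend around the collar and close.

```bash
python3 -m pendant '[0,0,-0.8,0,0.75, 0,0,-1.6,0,0.75, 0,0,-2.4,0,0.75, 0,0,-3,0,0.75, 0,0,-3.2,0,0.75, 0,0,-3.2,0,0.75]'
python3 -m pendant '[0,0,0,0,0.6, 0,0,0,0,0.5, 0,0,0,0,0.4, 0,0,0,0,0, 0,0,0,0,0, 0,0,0,0,0, 0,0,0,0,0]'
python3 - <<'E'
from h import *
s=manip.grab_frame("scene");cv2.imwrite("pics/scene12.png",s);zoom(s,300,130,110,110,5,"pics/zs15.png")
E
```

```text
time_s: 19.65
tcp_pos: [0.4955, 0.0261, 0.0991]
ee_rot: [[-0.001, 0.777, -0.63], [-0.002, -0.63, -0.777], [-1.0, 0.0, 0.002]]
wrist_force: [0.5, 0.7, 0.2]
width: 0.0645
time_s: 20.52
tcp_pos: [0.4958, 0.0261, 0.0997]
ee_rot: [[-0.0, 0.777, -0.63], [-0.002, -0.63, -0.777], [-1.0, 0.001, 0.002]]
wrist_force: [-0.9, 0.4, 5.5]
width: 0.0384
```

View pics/zs15.png

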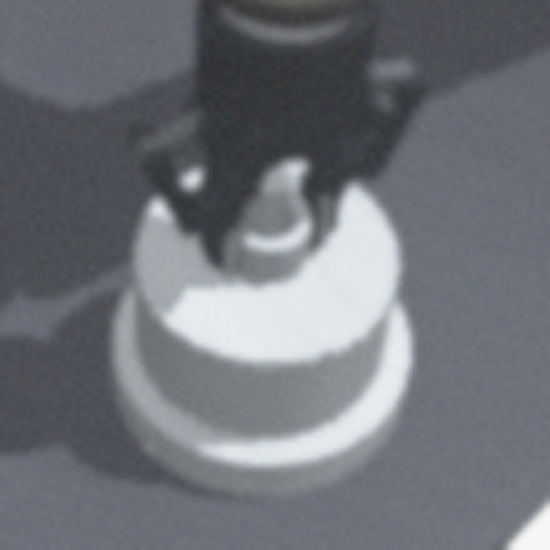

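The collar is gripped (38.4 mm reading plus the usual 1.6 mm offset, so 40 mm). Lift straight up, slowly at first.

```bash
python3 -m pendant '[0,0,0.3,0,0, 0,0,0.8,0,0, 0,0,1.4,0,0, 0,0,2.2,0,0, 0,0,3,0,0, 0,0,3,0,0]'
python3 - <<'E'
from h import *
st=manip.get_state();p=st["tcp_pos"];print(p,st["wrist_force"],st["moment"])
s=manip.grab_frame("scene");cv2.imwrite("pics/scene13.png",s);zoom(s,300,110,110,120,5,"pics/zs16.png")
E
```

```text
time_s: 21.32
tcp_pos: [0.4963, 0.026, 0.1306]
ee_rot: [[0.002, 0.777, -0.63], [-0.002, -0.63, -0.777], [-1.0, 0.003, 0.001]]
wrist_force: [0.4, 0.2, -1.7]
width: 0.0383
[0.4963 0.026  0.1306] [ 0.4109  0.1935 -1.7016] [-0.0503  0.0337 -0.0791]
```

View pics/zs16.png

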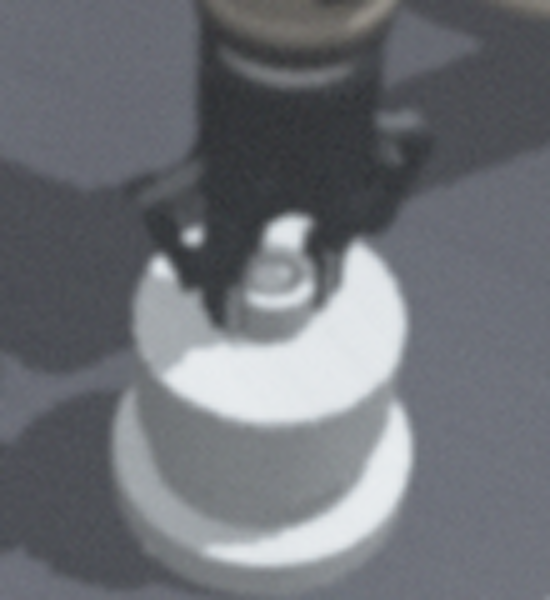

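The load is 1.7 N, which is the outer lid alone, and the knob now sits lower inside the collar (zoomed (278,272)). Keep lifting.

```bash
python3 -m pendant '[-0.03,0,1.5,0,0, -0.05,0,3,0,0, -0.05,0,4.5,0,0, -0.05,0,6,0,0, -0.05,0,8,0,0, -0.05,0,10,0,0, -0.05,0,12,0,0, -0.05,0,13,0,0]'
python3 -m pendant '[0,0,0.2,0,0, 0,0,0.5,0,0, 0,0,0.5,0,0, 0,0,0.5,0,0]'
python3 - <<'E'
from h import *
st=manip.get_state();p=st["tcp_pos"];print(p,st["wrist_force"],st["moment"],st["qd"],st["width"])
s=manip.grab_frame("scene");cv2.imwrite("pics/scene14.png",s);zoom(s,290,70,130,160,4,"pics/zs17.png")
cv2.imwrite("pics/top14.png",manip.grab_frame("top"))
E
```

```text
time_s: 22.38
tcp_pos: [0.4956, 0.026, 0.2607]
ee_rot: [[0.001, 0.777, -0.63], [-0.002, -0.63, -0.777], [-1.0, 0.003, 0.001]]
wrist_force: [-0.6, -0.3, -1.7]
width: 0.0384
time_s: 22.88
tcp_pos: [0.4954, 0.0261, 0.2653]
ee_rot: [[0.001, 0.777, -0.63], [-0.002, -0.63, -0.777], [-1.0, 0.002, 0.001]]
wrist_force: [-0.4, 0.3, -1.2]
width: 0.0381
[0.4954 0.0261 0.2653] [-0.3567  0.258  -1.2041] [-0.0305  0.0009 -0.0314] [ 0.0001  0.001  -0.0016  0.0005 -0.0009 -0.0004] 0.038108451911921554
```

View pics/zs17.png

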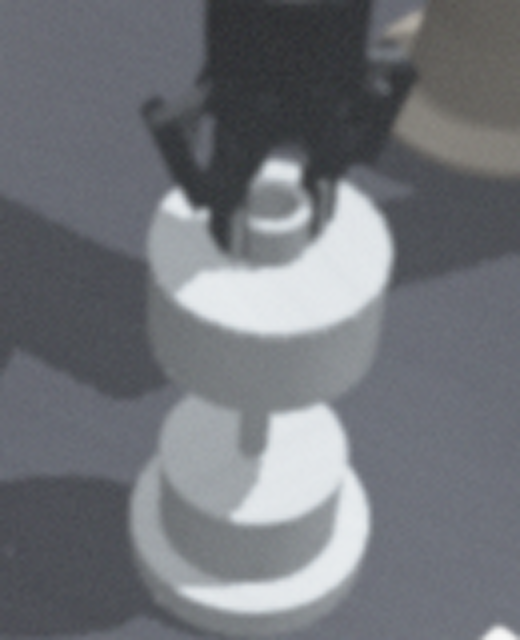

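View pics/top14.png

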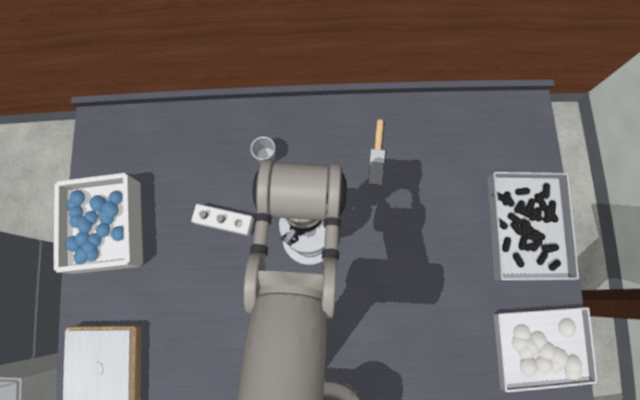

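View pics/scene14.png

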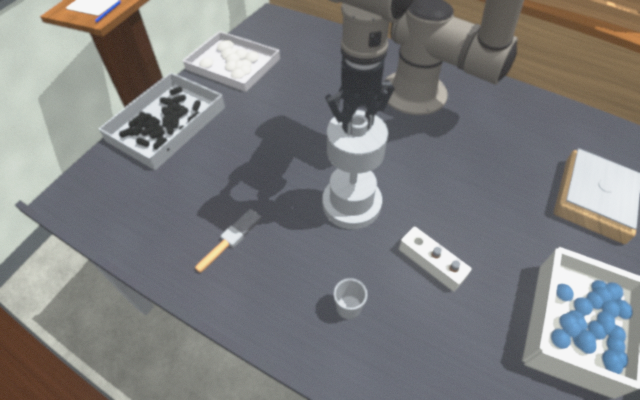

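The outer lid is held level in the air, and below it the inner lid sits centred and level on the keeper, with its knob exposed at zoomed (252,430). The outer rim is at about 200 mm, the knob top at 154 mm. The cup, brush and both short vials look unmoved. I'll hand in.

```bash
python3 - <<'E'
from plant import manip
print(manip.hand_in())
E
```

```text
the job is handed in; nothing more can be done
None
```

The job is done and handed in at about 23 s of the 72 s allowed.

- **Tall vial:** I moved it from the rack's end hole nearest the keeper into the empty keeper hole. Pressing down met about 10 N at the expected depth, and afterwards both keeper vials looked equally high.
- **Lid pair:** I lifted both lids by the inner knob and lowered them in the hand onto the keeper. They touched the ledge at a rim height of about 30 mm with about 4 N, and I let go.
- **Outer lid:** I gripped it by the collar and lifted it straight up 166 mm. Its rim is about 45 mm above the inner knob, worked out from the arm's position.

**Last checks:** the arm was still and the outer lid level. The inner lid looked centred and level on the keeper. The cup, brush and short vials looked unmoved. The final force reading was 1.2 N, slightly below the outer lid's expected 1.8 N; readings during the lift were 1.7 N.

**Disagreements along the way:** the two cameras differed by up to about 2 mm. I corrected the vial's position against the hole in the picture before inserting it. A side force of about 4 N appeared during insertion and eased off after a shift of about 1 mm.

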